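Close the milk can for the night

TASK

Close up the full milk can: fold its upright carry handle over and down until both arms have clicked right home in the two spring clips on the can's shoulder, then put the cap on the neck and press it until it snaps over the rubber ring. Do not let up when it gives: push it on down until it sits hard on the rim, and finish still holding it there, pressing firmly (about a kilo's weight) with the gripper on the cap, so that I can fix the seal round it. Leave the can standing about where it is, and do not disturb the pitcher, the tamper or the cups.

Things in the scene. Friction and masses are not known exactly. Their poses are not given: they have to be found in the camera images.
- can: Full steel milk can standing loose on the counter, about 1.6 kg. Origin: centre of its underside; z: the can's axis. Body 112 mm across, 105 mm high; a cone shoulder rises to the neck (42 mm across) at 130 mm; the open rim is at 162 mm. A wire carry handle is hinged to two ears on the shoulder and folds down to the can's -x side.
- neck_top (a point): Centre of the rim of the can's neck, 162 mm above its underside: the cap's ceiling lands here. A black rubber snap ring 50 mm across runs round the neck, centred 10.6 mm below the rim.
- neck: The can's bare steel neck and rim alone (part of the can, without rubber ring; same origin and axes as the can). It is what the seated cap bears on.
- handle_hinge (a point): On the can's axis, on the handle's hinge axis, which runs along the can's y, 122 mm above the underside; ears and handle arms at y = +-46 mm. Two small spring clips, one for each arm, stand on the shoulder at x = -26, y = +-46 mm, tops 123 mm high.
- handle (a joint): Carry handle: 0 = straight up over the neck, positive folds to the can's -x side, leans back to -0.6 at most. Light friction (about 1 N at the bar) keeps it where left. From about 1.57 the arms enter the clips (6 to 9 N at the bar), give at about 1.65 and snap home; 1.81 is the end stop, arms home in the clips.
- handle_bar (a point): Middle of the handle's cross bar: straight round wire 8 mm thick, 56 mm long, parallel to the can's y, 80 mm from the hinge axis. Upright it is 202 mm high; home it lies 78 mm to the can's -x side, 103 mm high.
- cap: Ribbed steel cap, a round cup standing open side down on the counter, 58 mm across, 30 mm high, 90 g. Origin: centre of its lower (open) edge, z up through the top. Mouth 52 mm wide, snap lip 45 mm wide 6 mm up, ceiling 21 mm up. On the neck its lower edge rests on the ring 148 mm above the can's underside; 8 to 15 N push it over the ring, the force drops, and it is home at 141 mm, ceiling on rim.
- cap_top (a point): Middle of the cap's top face, 30 mm above its lower edge.
- pitcher: Bystander: steel milk pitcher with a side handle, 80 mm across, 100 mm high, origin under its centre.
- tamper: Bystander: dark steel coffee tamper standing on its 58 mm foot, 82 mm high, origin under its centre.
- cups: Bystander: short stack of small paper cups, 63 mm across, 101 mm high, origin under its centre.
Things that resemble listed ones, but are neither listed nor needed, are in the scene too. What is shaped like the can but blue is not meant. Several things look just like the cap: the one meant starts nearest to the robot's base.

How it is judged:
By the outcome, as a careful person would: the job done as asked, in the order asked, and still so for the second after the job is handed in, while the arm keeps its last pose, push and grip.
It also fails if it takes over 51 s, if anything falls off the work surface, if the arm or the gripper's body presses on something with over 40 N, if the wrist force passes 120 N, or if a joint passes its speed limit or range.

ROBOT

A 6-joint arm with a two-finger parallel gripper is mounted at the origin on the work surface. World frame = base frame: x ahead of the robot, y to its left, z up, the work surface at z = 0. Lengths are in m, angles in rad, forces in N, time in s.
With the tool pointing down it reaches from about 0.3 to 0.85 m from the base axis. Payload 5.4 kg.
Tool frame: the origin (TCP) lies midway between the tips of the shut fingers; the grasp point (between the pads) lies 19 mm behind it (env.grip_point_offset is the z of the grasp point in the tool frame, in m); z points along the fingers, y is the line along which they close (so a half turn about z gives the same grasp; the last joint's range is limited). The gripper opens to 85 mm and grips with 20 to 120 N. Pads are 22 mm wide; open, the fingers measure 114 mm over their backs; the gripper's body (76 mm by 85 mm) begins 54 mm behind the grasp point. The pads swing forward as they close: fully open they stand 13 mm farther back than shut.
Start: joints at [-1.507, 0.158, 1.597, -0, 1.386, -0.21], TCP at [0.155, -0.554, 0.195] pointing down, gripper open.
Joint ranges: [-2.91, 2.91], [-0.94, 2.29], [0.18, 2.7], [-1.29, 4.43], [0.17, 2.64], [-3, 3]. Speed limits (rad/s): [2.57, 2.57, 3.14, 3.14, 3.14, 3.14].

INTERFACE

Orientations are given as a unit quaternion [x, y, z, w].
In Python, from workcell import env gives the robot as it stands. The module is installed in compiled form; this text tells all that it offers.
- The arm moves only by the tool step_arm, never from a script. Its arguments are lists of equal length, an entry for each row: "grip": the finger opening in mm, from 0 to 85.4; "delta_pos": the shift along the tool's x, y, z each as a share of 0.25 m, from -1 to 1, a list of three; "dr": the turn, a rotation vector about the tool's x, y, z each as a share of 360 degrees, from -1 to 1, a list of three. A call has exactly 8 rows; each row is the pose to reach, as a shift and turn from the pose commanded when the call began, along the tool's axes at that moment, turning the shorter way round; what a row does not reach only later rows make up. A row lasts 1/12 s, in which the tool goes at most 41.7 mm and 7.16 degrees, less where a joint would pass 70% of its speed; a pose out of reach is approached as far as the arm can. A call with a number of a shift or a turn outside -1 to 1 is refused whole. A call with a gripper value outside its range is refused whole. The fingers move at their own pace and stop on an object; "squeeze" is the grip in N (left out, the last holds). Time passes only in rows, so rows that repeat a pose let the fingers close, or fill a call up. It gives the time, the measured TCP pose, the force, the opening and the grip force at its end, in the units of the state.
- env.read_state(): the state, without advancing time (a new reading comes with each control period).
- env.read_camera(name): name is "scene" or "top"; returns (picture, depth): 384x512x3 uint8, red, green, blue; 384x512 float32, m along the optical axis (not along the pixel's ray), 0 where there is no reading.
- env.calibration(name): a dict with "fx", "fy", "cx", "cy" (pixels), "origin" and "rotation" of the camera in the world. Camera axes: x right, y up, looking along -z (the intrinsics and any distortion apply to the point x, -y, -z); pixel columns grow to the right and rows downward; lengths in m; the calibration is good to about 2 mm. A picture is of the moment at which its call begins. calibration takes no time and is no camera call.
- env.hand_in(): hands the job in; it is judged then, once.
The state is a dict: "time": time; "joint_pos": joint angles; "qvel": joint speeds; "effort": joint torques, N m; "tcp_pos": TCP position; "eef_rot": TCP orientation; "force": force on the tool from outside, world axes, zero at the start; "wrist_torque": the same for the moment, N m; "width": finger opening in m; "grip_force": force on a finger pad.
Only numpy, scipy, OpenCV 4.12 (cv2) and the standard library are available. Lean on these libraries where they do the work, as an engineer would, in place of code of your own. Each camera call takes 0.05 s, during which the arm holds its last target. There are 200 camera calls.

## Working session

There is one attempt and no reset: what is moved stays moved. The work goes in short steps, Python scripts to look and compute and a tool call to move; the robot and the scene stay as the last step left them, time stands still between calls to the robot, and variables do not carry over. Pictures are saved under pics/ and viewed, at most 10 in all, crops included, and the job is handed in when it is done.

Besides the shell and the picture viewer there is one more tool, called in YAML: its name, and indented under it one key for each argument. step_arm: Moves the arm, as the interface text tells. Shift numbers are shares of 0.25 m and turn numbers shares of 360 degrees, none past 1 either way. Its arguments: {"type":"object","properties":{"grip":{"type":"array"},"delta_pos":{"type":"array"},"dr":{"type":"array"},"squeeze":{"type":"number"}},"required":["grip","delta_pos","dr"]}

```bash
mkdir -p pics
cat > h.py <<'E'
import numpy as np, cv2
from workcell import env
def shot(n):
    p,d=env.read_camera(n); np.save(f'{n}_d.npy',d); np.save(f'{n}_p.npy',p); return p,d
def world(n,u,v,z):
    c=env.calibration(n); x=(u-c['cx'])/c['fx']*z; y=-(v-c['cy'])/c['fy']*z
    P=np.stack([x,y,-z*np.ones_like(x)],-1); return P@np.array(c['rotation']).T+np.array(c['origin'])
def cloud(n):
    d=np.load(f'{n}_d.npy'); v,u=np.mgrid[0:384,0:512].astype(float); w=world(n,u,v,d); w[d==0]=np.nan; return w
def pix(n,P):
    c=env.calibration(n); q=(np.array(P)-c['origin'])@np.array(c['rotation']); return c['cx']+c['fx']*q[...,0]/-q[...,2], c['cy']-c['fy']*q[...,1]/-q[...,2]
E
python3 - <<'E'
from h import *
for n in('scene','top'):
    p,d=shot(n); cv2.imwrite(f'pics/{n}0.png',cv2.resize(p[:,:,::-1],(800,600),interpolation=cv2.INTER_CUBIC)); print(n,env.calibration(n))
print(env.read_state(), env.grip_point_offset)
E
```

```text
scene {'fx': 481.0475102520172, 'fy': 481.0475102520172, 'cx': 260.7713938473277, 'cy': 193.07011698414428, 'origin': array([ 1.24989641, -0.02377984,  1.11750281]), 'rotation': array([0.21698706, 0.21157738, 0.67346948, 0.67423326])}
top {'fx': 441.2718049928085, 'fy': 441.2718049928085, 'cx': 257.1262736242188, 'cy': 188.652462132968, 'origin': array([0.36732429, 0.00434586, 1.2975239 ]), 'rotation': array([ 0.05666214, -0.06783261, -0.69401324,  0.71451646])}
{'time': 0.1, 'joint_pos': array([-1.50705613e+00,  1.58991390e-01,  1.59812520e+00,  8.43018419e-06,
        1.38625668e+00, -2.10078285e-01]), 'qvel': array([-0.00054033, -0.00075268, -0.00395306, -0.00122115, -0.00053475,
       -0.00083509]), 'effort': array([ 9.92232672e-04, -3.96987820e+01, -3.32338500e+01, -1.52262578e-04,
        4.18083000e-03, -4.49895854e-07]), 'tcp_pos': array([ 0.15543912, -0.55293993,  0.19440297]), 'eef_rot': array([ 9.90642274e-01,  1.36481108e-01,  6.92166095e-05, -8.87622775e-04]), 'force': array([ 0.59933415,  1.67531584, -0.27395888]), 'wrist_torque': array([ 0.00094987, -0.00987458, -0.02086086]), 'grip_force': 0.0, 'width': 0.08492569854983407} -0.0187
```

View pics/scene0.png

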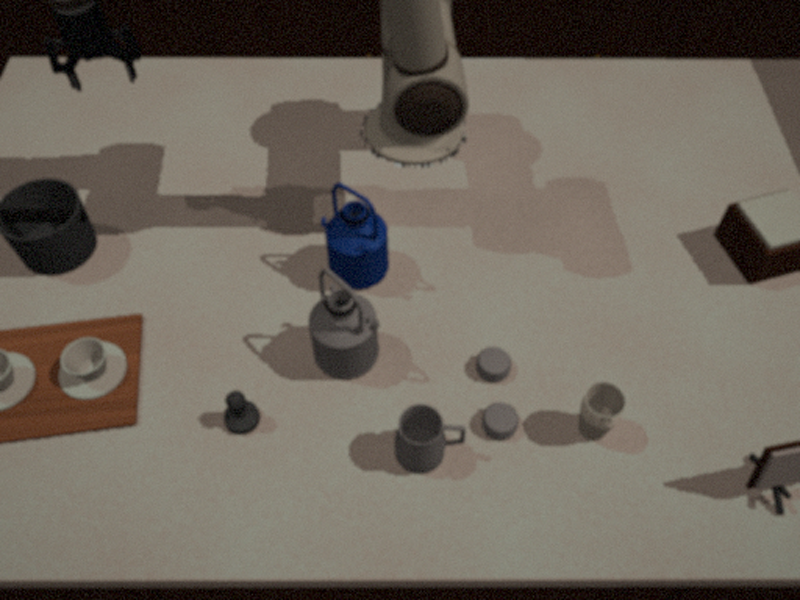

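View pics/top0.png

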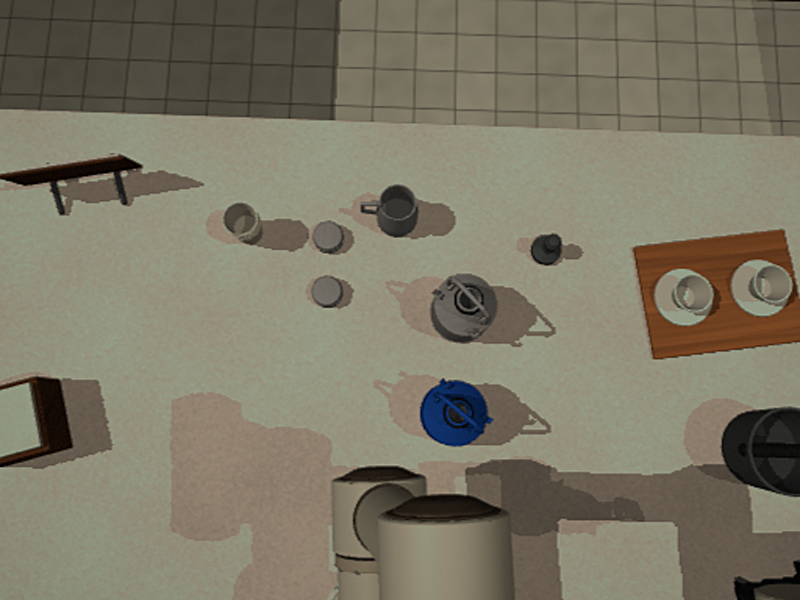

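The scene view shows the steel can at (345,335) and the blue one at (357,245). There are two cap look-alikes, at (493,364) and (500,420). In the top view the caps are at (328,291) and (328,236); (328,291) is nearer the base. The pitcher, tamper and cups are at (397,210), (546,249) and (241,222).

```bash
python3 - <<'E'
s=open('h.py').read()
s=s.replace("from workcell import env","from workcell import env\nfrom scipy.spatial.transform import Rotation as R\ndef RM(c): return R.from_quat(c['rotation']).as_matrix()")
s=s.replace("np.array(c['rotation'])","RM(c)")
open('h.py','w').write(s)
E
python3 - <<'E'
from h import *
k=512/800
def fit(P):
    x,y=P[:,0],P[:,1]; A=np.c_[2*x,2*y,np.ones(len(x))]; s=np.linalg.lstsq(A,x*x+y*y,rcond=None)[0]; return s[:2],np.sqrt(s[2]+s[0]**2+s[1]**2)
for n,pts in dict(scene=dict(cap=(493,364),cap2=(500,420),can=(345,335),blue=(357,245),pit=(420,440),tam=(240,412),cups=(602,410)),top=dict(cap=(328,291),cap2=(328,236),can=(464,307),blue=(455,412),pit=(397,210),tam=(546,249),cups=(241,222))).items():
    W=cloud(n)
    t=W[...,2]; print(n,'table z',np.nanmedian(t[np.abs(t)<.02]))
    for a,(u,v) in pts.items():
        u*=k;v*=k; r=35; v0,u0=int(v),int(u)
        w=W[max(0,v0-r):v0+r,u0-r:u0+r].reshape(-1,3); w=w[np.isfinite(w[:,2])]
        c=W[v0,u0]; w=w[(np.linalg.norm(w[:,:2]-c[:2],axis=1)<.09)]
        if 'cap' in a:
            w=w[np.linalg.norm(w[:,:2]-c[:2],axis=1)<.045]; m=w[w[:,2]>.024]
            print(n,a,np.median(m[:,2]).round(4),((m.min(0)+m.max(0))/2).round(4),(m.max(0)-m.min(0)).round(4))
        else:
            print(n,a,c.round(3),'zmax',w[:,2].max().round(3), 'mid>0.02',((w[w[:,2]>.02].min(0)+w[w[:,2]>.02].max(0))/2).round(3))
# can crops
for n,(u,v) in dict(scene=(345,325),top=(464,307)).items():
    p=np.load(f'{n}_p.npy'); u=int(u*k);v=int(v*k)
    b=p[v-35:v+35,u-35:u+35,::-1]; c2=(493,364) if n=='scene' else (328,291)
    u=int(c2[0]*k);v=int(c2[1]*k); c=p[v-35:v+35,u-35:u+35,::-1]
    cv2.imwrite(f'pics/{n}c.png',cv2.resize(np.hstack([b,c]),(800,400),interpolation=cv2.INTER_CUBIC))
a,b=[cv2.imread(f'pics/{n}c.png') for n in('scene','top')]
cv2.imwrite('pics/crop.png',cv2.resize(np.vstack([a,b]),(600,600)))
E
```

```text
scene table z 0.00010401062010689799
scene cap 0.0291 [0.6019 0.1301 0.0311] [0.0564 0.056  0.0141]
scene cap2 0.0291 [0.7072 0.1341 0.0305] [0.0558 0.056  0.0129]
scene can [ 0.607 -0.115  0.119] zmax 0.209 mid>0.02 [ 0.574 -0.119  0.115]
scene blue [ 0.416 -0.103  0.112] zmax 0.209 mid>0.02 [ 0.39  -0.109  0.115]
scene pit [0.732 0.004 0.002] zmax 0.105 mid>0.02 [0.754 0.019 0.063]
scene tam [ 0.709 -0.278  0.056] zmax 0.084 mid>0.02 [ 0.7   -0.286  0.052]
scene cups [0.701 0.294 0.045] zmax 0.106 mid>0.02 [0.713 0.284 0.063]
top table z 0.0010863855853098237
top cap 0.03 [0.5973 0.128  0.0307] [0.0538 0.0535 0.0134]
top cap2 0.03 [0.7039 0.1302 0.0311] [0.0532 0.0538 0.0141]
top can [ 0.553 -0.113  0.162] zmax 0.211 mid>0.02 [ 0.565 -0.123  0.116]
top blue [ 0.381 -0.104  0.138] zmax 0.211 mid>0.02 [ 0.38  -0.111  0.116]
top pit [0.768 0.001 0.001] zmax 0.106 mid>0.02 [0.75  0.016 0.063]
top tam [ 0.688 -0.28   0.043] zmax 0.086 mid>0.02 [ 0.692 -0.288  0.053]
top cups [0.72  0.293 0.046] zmax 0.107 mid>0.02 [0.711 0.281 0.064]
```

View pics/crop.png

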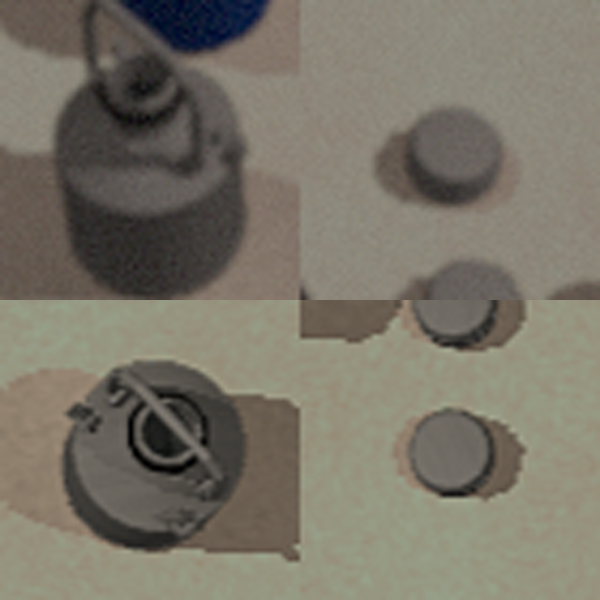

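The crop shows the steel can with its handle upright across the neck. In the top view its clips are at the lower left, at about (85,415) and (180,520), so the can's -x points toward world -x,+y. The cap on the right is ribbed and steel, and is the one nearer the base.

Run:
```python
from h import *
from scipy.optimize import least_squares
def cfit(P):
    f=lambda q: np.hypot(P[:,0]-q[0],P[:,1]-q[1])-q[2]
    s=least_squares(f,[*P[:,:2].mean(0),.03],loss='soft_l1',f_scale=.002); return s.x
for n in('scene','top'):
    W=cloud(n).reshape(-1,3); W=W[np.isfinite(W[:,2])]
    w=W[np.hypot(W[:,0]-.57,W[:,1]+.12)<.085]
    bar=w[w[:,2]>.19]; m=np.median(bar,0); u,s,vt=np.linalg.svd(bar[:,:2]-bar[:,:2].mean(0),full_matrices=False)
    d=vt[0]*np.sign(vt[0][1]); t=(bar[:,:2]-bar[:,:2].mean(0))@d
    print(n,'bar mean',bar.mean(0).round(4),'mid',(bar[:,:2].mean(0)+d*(t.max()+t.min())/2).round(4),'yaw of dir',np.degrees(np.arctan2(d[1],d[0])).round(1),'len',np.ptp(t).round(3),'zpct',np.percentile(bar[:,2],[50,90]).round(4),len(bar))
    body=w[(w[:,2]>.02)&(w[:,2]<.1)&(np.hypot(w[:,0]-.57,w[:,1]+.12)<.075)]
    print(' body',cfit(body).round(4),len(body))
    rim=w[(w[:,2]>.155)&(w[:,2]<.168)&(np.hypot(w[:,0]-.57,w[:,1]+.12)<.04)]
    print(' rim',cfit(rim).round(4),rim[:,:2].mean(0).round(4),len(rim))
    # cone shoulder fit: r=56-(z-.105)/.025*35
    c=w[(w[:,2]>.106)&(w[:,2]<.128)]
    f=lambda q: np.hypot(c[:,0]-q[0],c[:,1]-q[1])-(.056-(c[:,2]-.105)*1.4)
    print(' cone',least_squares(f,[.57,-.12],loss='soft_l1',f_scale=.002).x.round(4))
    print(' canmid', [((body.min(0)+body.max(0))/2).round(4)])
    for cc in((.6,.129),):
        m=W[(np.hypot(W[:,0]-cc[0],W[:,1]-cc[1])<.04)&(W[:,2]>.027)]; print(' cap',m[:,:2].mean(0).round(4)); 
        sd=W[(np.hypot(W[:,0]-cc[0],W[:,1]-cc[1])<.045)&(W[:,2]>.006)&(W[:,2]<.024)]; print(' capside',cfit(sd).round(4),len(sd))
```

```text
scene bar mean [ 0.5717 -0.1159  0.2026] mid [ 0.5687 -0.1189] yaw of dir 45.1 len 0.087 zpct [0.2038 0.2073] 113
 body [ 0.5681 -0.1215  0.0557] 663
 rim [ 0.5702 -0.1219  0.0188] [ 0.572  -0.1235] 113
 cone [ 0.5684 -0.1213]
 canmid [array([ 0.5954, -0.1203,  0.06  ])]
 cap [0.6015 0.1306]
 capside [0.5989 0.1306 0.0289] 83
top bar mean [ 0.5634 -0.1227  0.2036] mid [ 0.5642 -0.1219] yaw of dir 44.5 len 0.09 zpct [0.2048 0.208 ] 110
 body [ 0.5677 -0.124   0.0559] 134
 rim [ 0.5668 -0.1235  0.0202] [ 0.5672 -0.1223] 103
 cone [ 0.5671 -0.1236]
 canmid [array([ 0.546 , -0.124 ,  0.0597])]
 cap [0.5983 0.1285]
 capside [0.5994 0.1284 0.0295] 37
```

step_arm:
  grip: [0,0,0,0,0,0,0,0]
  delta_pos:
    - [0.1,-0.05,-0.1]
    - [0.25,-0.12,-0.24]
    - [0.4,-0.2,-0.24]
    - [0.55,-0.27,-0.24]
    - [0.7,-0.35,-0.24]
    - [0.85,-0.42,-0.24]
    - [1,-0.5,-0.24]
    - [1,-0.5,-0.24]
  dr:
    - [0,0,-0.0163]
    - [0,0,-0.0326]
    - [0,0,-0.0489]
    - [0,0,-0.0652]
    - [0,0,-0.0814]
    - [0,0,-0.0814]
    - [0,0,-0.0814]
    - [0,0,-0.0814]

```text
time: 0.77
tcp_pos: [0.3655, -0.3615, 0.2551]
eef_rot: [0.923, 0.385, 0.001, -0.001]
force: [-0.5, -0.5, -0.0]
width: 0.0001
grip_force: 0.0
```

```bash
cat > to.py <<'E'
import sys
from h import *
s=env.read_state(); T=R.from_quat(s['eef_rot']); t=np.array(list(map(float,sys.argv[1:4])))
M=T.as_matrix(); print('t',round(s['time'],2),'tcp',s['tcp_pos'].round(4),'F',s['force'].round(1),'yawx',np.degrees(np.arctan2(M[1,0],M[0,0])).round(2),'tilt',M[:2,2].round(4),'w',s['width'].round(4),'share',((T.inv().apply(t-s['tcp_pos']))/.25).round(4))
E
python3 to.py .603 -.158 .25
```

```text
Traceback (most recent call last):
  File "to.py", line 4, in <module>
    M=T.as_matrix(); print('t',round(s['time'],2),'tcp',s['tcp_pos'].round(4),'F',s['force'].round(1),'yawx',np.degrees(np.arctan2(M[1,0],M[0,0])).round(2),'tilt',M[:2,2].round(4),'w',s['width'].round(4),'share',((T.inv().apply(t-s['tcp_pos']))/.25).round(4))
                                                                                                                                                                                        ^^^^^^^^^^^^^^^^
AttributeError: 'float' object has no attribute 'round'
```

step_arm:
  grip: [0,0,0,0,0,0,0,0]
  delta_pos:
    - [0.15,0.02,0]
    - [0.31,0.04,0]
    - [0.47,0.06,0]
    - [0.63,0.08,0]
    - [0.79,0.1,0]
    - [0.95,0.1,0]
    - [1,0.1,0]
    - [1,0.1,0]
  dr:
    - [0,0,0]
    - [0,0,0]
    - [0,0,0]
    - [0,0,0]
    - [0,0,0]
    - [0,0,0]
    - [0,0,0]
    - [0,0,0]

```text
time: 1.43
tcp_pos: [0.5582, -0.2042, 0.2545]
eef_rot: [0.923, 0.385, -0.0, -0.001]
force: [0.5, -0.3, 0.3]
width: -0.0001
grip_force: 0.0
```

```bash
sed -i "s/s\['width'\].round(4)/round(float(s['width']),4)/" to.py; python3 to.py .603 -.158 .178
```

```text
t 1.43 tcp [ 0.5582 -0.2042  0.2545] F [ 0.5 -0.3  0.3] yawx 45.23 tilt [-0.0008  0.0011] w -0.0001 share [ 0.2574 -0.0024  0.306 ]
```

step_arm:
  grip: [0,0,0,0,0,0,0,0]
  delta_pos:
    - [0.13,0,0]
    - [0.26,0,0]
    - [0.26,0,0.1]
    - [0.26,0,0.2]
    - [0.26,0,0.306]
    - [0.26,0,0.306]
    - [0.26,0,0.306]
    - [0.26,0,0.306]
  dr:
    - [0,0,0]
    - [0,0,0]
    - [0,0,0]
    - [0,0,0]
    - [0,0,0]
    - [0,0,0]
    - [0,0,0]
    - [0,0,0]

```text
time: 2.1
tcp_pos: [0.603, -0.1619, 0.1805]
eef_rot: [0.924, 0.382, 0.001, 0.001]
force: [0.4, -0.3, 1.0]
width: -0.0001
grip_force: 0.0
```

```bash
python3 to.py .516 -.070 .172
```

```text
t 2.1 tcp [ 0.603  -0.1619  0.1805] F [ 0.4 -0.3  1. ] yawx 44.92 tilt [ 0.0017 -0.0011] w -0.0001 share [ 0.0132 -0.5063  0.033 ]
```

step_arm:
  grip: [0,0,0,0,0,0,0,0]
  delta_pos:
    - [0.01,-0.04,0]
    - [0.01,-0.08,0]
    - [0.01,-0.12,0]
    - [0.01,-0.16,0]
    - [0.01,-0.2,0]
    - [0.01,-0.24,0]
    - [0.01,-0.28,0]
    - [0.01,-0.32,0]
  dr:
    - [0,0,0]
    - [0,0,0]
    - [0,0,0]
    - [0,0,0]
    - [0,0,0]
    - [0,0,0]
    - [0,0,0]
    - [0,0,0]

```text
time: 2.77
tcp_pos: [0.5475, -0.1016, 0.1794]
eef_rot: [0.924, 0.383, 0.0, 0.0]
force: [-0.0, 0.4, -0.2]
width: -0.0001
grip_force: 0.0
```

step_arm:
  grip: [0,0,0,0,0,0,0,0]
  delta_pos:
    - [0,-0.03,0.01]
    - [0,-0.06,0.02]
    - [0,-0.09,0.02]
    - [0,-0.12,0.02]
    - [0,-0.15,0.02]
    - [0,-0.18,0.02]
    - [0,-0.18,0.02]
    - [0,-0.18,0.02]
  dr:
    - [0,0,0]
    - [0,0,0]
    - [0,0,0]
    - [0,0,0]
    - [0,0,0]
    - [0,0,0]
    - [0,0,0]
    - [0,0,0]

```text
time: 3.43
tcp_pos: [0.5161, -0.0703, 0.1739]
eef_rot: [0.924, 0.383, 0.0, 0.0]
force: [-0.1, 0.0, -0.5]
width: 0.0001
grip_force: 0.0
```

```bash
python3 to.py .516 -.070 .107
python3 - <<'E'
from h import *
o=[]
for n in('scene','top'):
    p,d=shot(n); u,v=pix(n,np.array([.55,-.1,.14])); u=int(u);v=int(v); o.append(cv2.resize(p[v-45:v+45,u-45:u+45,::-1],(400,400),interpolation=cv2.INTER_CUBIC))
cv2.imwrite('pics/push1.png',np.hstack(o))
E
```

```text
t 3.43 tcp [ 0.5161 -0.0703  0.1739] F [-0.1  0.  -0.5] yawx 45.01 tilt [ 0.0003 -0.0002] w 0.0001 share [ 0.0004 -0.0012  0.2677]
```

View pics/push1.png

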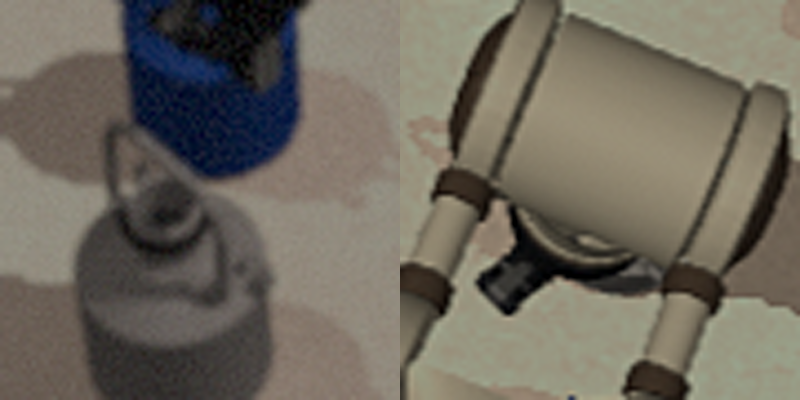

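```bash
cat > bar.py <<'E'
from h import *
p,d=shot('scene'); W=cloud('scene').reshape(-1,3); w=W[np.isfinite(W[:,2])]
q=w-np.array([.568,-.1225,.122]); X=q[:,0]*.7071-q[:,1]*.7071; Y=(q[:,0]+q[:,1])*.7071; Z=q[:,2]
r=np.hypot(X,Z); m=(abs(Y)<.03)&(r>.073)&(r<.088)&(Z>-.03)&(X<.06)
th=np.degrees(np.arctan2(-X,Z)); print('theta hist',np.histogram(th[m],bins=np.arange(-40,120,8)))
b=np.hypot(q[:,0],q[:,1])<.07; b&=(w[:,2]>.106)&(w[:,2]<.126); c=w[b]
from scipy.optimize import least_squares
print('can',least_squares(lambda s:np.hypot(c[:,0]-s[0],c[:,1]-s[1])-(.056-(c[:,2]-.105)*1.4),[.57,-.12],loss='soft_l1',f_scale=.002).x.round(4))
for t in (0,20,40,60,80,100):
    t=np.radians(t); print(int(np.degrees(t)+.5),np.array(pix('scene',np.array([.568-.08*np.sin(t)*.7071,-.1225+.08*np.sin(t)*.7071,.122+.08*np.cos(t)]))).round(0))
print('tcp',pix('scene',env.read_state()['tcp_pos']), 'crop0',pix('scene',np.array([.55,-.1,.14])))
E
python3 bar.py
```

```text
theta hist (array([ 0,  0,  0,  0, 13, 60,  0,  0,  0,  0,  0,  0,  0,  0,  0,  0,  0,
        0,  0]), array([-40, -32, -24, -16,  -8,   0,   8,  16,  24,  32,  40,  48,  56,
        64,  72,  80,  88,  96, 104, 112]))
can [ 0.5683 -0.1211]
0 [215. 181.]
20 [224. 176.]
40 [232. 174.]
60 [237. 175.]
80 [240. 179.]
100 [241. 186.]
tcp (np.float64(238.21929796867806), np.float64(171.38340117852718)) crop0 (np.float64(226.59538459790284), np.float64(190.32443150941407))
```

Run:
```python
from h import *
W=cloud('scene'); p=np.load('scene_p.npy'); s=env.read_state()
dark=(p.max(2)<60)
m=dark&(np.linalg.norm(W-s['tcp_pos'],axis=2)<.09)&(W[...,2]>.12)
w=W[m]; i=np.argsort(w[:,2])[:12]; print(w[i].round(3)); v,u=np.where(m); print(u[i],v[i])
u0,v0=pix('scene',s['tcp_pos']); u0=int(u0);v0=int(v0)
b=p[v0-50:v0+40,u0-60:u0+60,::-1]; b=cv2.convertScaleAbs(b,alpha=2,beta=20); cv2.imwrite('pics/tip.png',cv2.resize(b,(800,600),interpolation=cv2.INTER_CUBIC))
```

```text
[[ 0.557 -0.132  0.13 ]
 [ 0.558 -0.124  0.132]
 [ 0.556 -0.127  0.132]
 [ 0.556 -0.114  0.132]
 [ 0.553 -0.117  0.133]
 [ 0.559 -0.126  0.133]
 [ 0.55  -0.119  0.133]
 [ 0.554 -0.122  0.133]
 [ 0.554 -0.129  0.134]
 [ 0.563 -0.131  0.134]
 [ 0.554 -0.112  0.134]
 [ 0.551 -0.127  0.134]]
[214 217 216 221 220 216 219 218 215 214 222 216] [195 195 194 194 193 195 192 193 193 196 193 192]
```

View pics/tip.png

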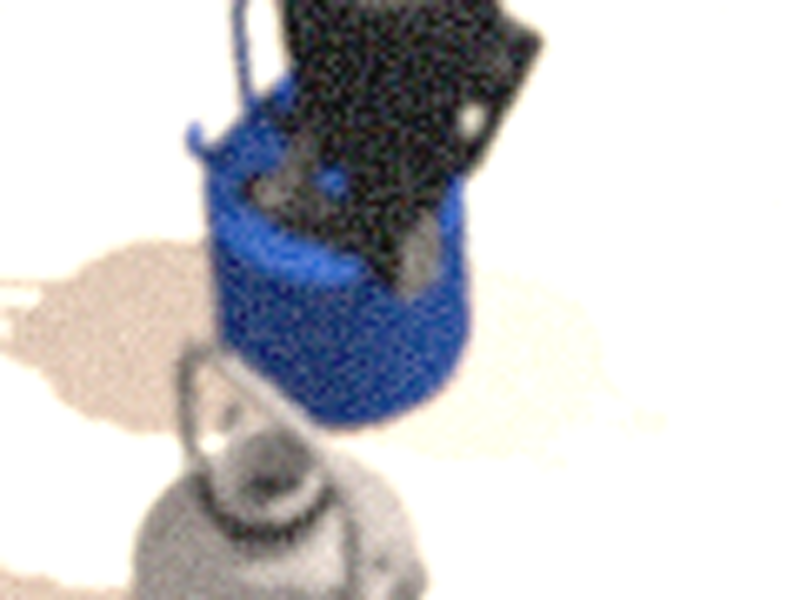

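Run:
```python
from h import *
W=cloud('scene'); 
for u,v in((217,148),(219,149),(221,148),(225,148),(228,149),(233,150),(236,155),(238,161),(240,160),(241,156),(242,163)): print(u,v,W[v,u].round(3),np.load('scene_p.npy')[v,u])
s=env.read_state(); print(s['tcp_pos'],s['width'],s['joint_pos'])
m=(abs(W[...,0]-s['tcp_pos'][0])<.07)&(abs(W[...,1]-s['tcp_pos'][1])<.07)&(W[...,2]>.165)&(W[...,2]<.3)
w=W[m]; q=w-s['tcp_pos']; Y=(q[:,0]-q[:,1])*.7071; X=(q[:,0]+q[:,1])*.7071
for z in np.arange(-.01,.12,.01):
    k=(q[:,2]>z)&(q[:,2]<z+.01)
    if k.sum(): print(round(z,3),k.sum(),'Y',Y[k].min().round(3),Y[k].max().round(3),'X',X[k].min().round(3),X[k].max().round(3))
```

```text
217 148 [ 0.553 -0.113  0.305] [41 43 40]
219 149 [ 0.557 -0.108  0.307] [48 52 46]
221 148 [ 0.556 -0.104  0.308] [43 39 39]
225 148 [ 0.55  -0.095  0.302] [21 28 45]
228 149 [ 0.404 -0.102  0.127] [26 38 63]
233 150 [ 0.532 -0.079  0.274] [23 29 28]
236 155 [ 0.538 -0.073  0.263] [24 22 24]
238 161 [ 0.531 -0.069  0.232] [42 39 41]
240 160 [ 0.53  -0.064  0.235] [56 53 50]
241 156 [ 0.524 -0.062  0.243] [46 44 39]
242 163 [ 0.524 -0.06   0.216] [41 44 57]
[ 0.51642847 -0.07070973  0.17390216] 9.125148495942209e-05 [-3.68128160e-01  3.56548123e-02  1.77196047e+00 -7.66601358e-05
  1.33359903e+00  4.17702645e-01]
-0.01 2 Y 0.072 0.076 X -0.018 0.022
0.02 24 Y 0.066 0.074 X -0.023 0.024
0.03 44 Y 0.007 0.074 X -0.027 0.028
0.04 23 Y -0.011 0.015 X -0.002 0.015
0.05 28 Y -0.011 0.016 X -0.003 0.014
0.06 27 Y -0.01 0.016 X 0.003 0.014
0.07 21 Y -0.008 0.016 X 0.007 0.015
0.08 61 Y -0.03 0.035 X -0.008 0.016
0.09 80 Y -0.043 0.04 X -0.011 0.016
0.1 85 Y -0.055 0.051 X 0.003 0.019
0.11 86 Y -0.056 0.056 X 0.004 0.02
```

Run:
```python
from h import *
t=env.read_state()['tcp_pos']; W=cloud('scene')
for dz in(0,.01,.02,.03,.04): print(dz,np.array(pix('scene',t+[0,0,dz])).round(1))
for v in range(158,172): print(v,[(u,*W[v,u].round(3)) for u in(238,240,242)])
```

```text
0 [238.2 171.4]
0.01 [238.1 168.9]
0.02 [238.  166.4]
0.03 [237.8 163.8]
0.04 [237.7 161.2]
158 [(238, np.float64(0.529), np.float64(-0.069), np.float64(0.241)), (240, np.float64(0.527), np.float64(-0.064), np.float64(0.239)), (242, np.float64(0.522), np.float64(-0.06), np.float64(0.233))]
159 [(238, np.float64(0.526), np.float64(-0.069), np.float64(0.234)), (240, np.float64(0.527), np.float64(-0.064), np.float64(0.235)), (242, np.float64(0.523), np.float64(-0.06), np.float64(0.23))]
160 [(238, np.float64(0.529), np.float64(-0.069), np.float64(0.234)), (240, np.float64(0.53), np.float64(-0.064), np.float64(0.235)), (242, np.float64(0.524), np.float64(-0.06), np.float64(0.227))]
161 [(238, np.float64(0.531), np.float64(-0.069), np.float64(0.232)), (240, np.float64(0.528), np.float64(-0.064), np.float64(0.229)), (242, np.float64(0.52), np.float64(-0.06), np.float64(0.219))]
162 [(238, np.float64(0.529), np.float64(-0.069), np.float64(0.226)), (240, np.float64(0.526), np.float64(-0.065), np.float64(0.223)), (242, np.float64(0.524), np.float64(-0.06), np.float64(0.22))]
163 [(238, np.flo
[... 1074 characters left out ...]
 np.float64(-0.071), np.float64(0.07)), (242, np.float64(0.421), np.float64(-0.066), np.float64(0.066))]
169 [(238, np.float64(0.426), np.float64(-0.077), np.float64(0.068)), (240, np.float64(0.423), np.float64(-0.071), np.float64(0.065)), (242, np.float64(0.42), np.float64(-0.066), np.float64(0.061))]
170 [(238, np.float64(0.424), np.float64(-0.077), np.float64(0.062)), (240, np.float64(0.42), np.float64(-0.072), np.float64(0.057)), (242, np.float64(0.423), np.float64(-0.066), np.float64(0.06))]
171 [(238, np.float64(0.429), np.float64(-0.077), np.float64(0.063)), (240, np.float64(0.423), np.float64(-0.072), np.float64(0.055)), (242, np.float64(0.418), np.float64(-0.066), np.float64(0.05))]
```

step_arm:
  grip: [0,0,0,0,0,0,0,0]
  delta_pos:
    - [0,0,-0.06]
    - [0,0.12,-0.06]
    - [0,0.25,-0.06]
    - [0,0.37,-0.06]
    - [0,0.49,-0.06]
    - [0,0.49,0.03]
    - [0,0.49,0.116]
    - [0,0.49,0.116]
  dr:
    - [0,0,0]
    - [0,0,0]
    - [0,0,0]
    - [0,0,0]
    - [0,0,0]
    - [0,0,0]
    - [0,0,0]
    - [0,0,0]

```text
time: 4.25
tcp_pos: [0.6001, -0.1565, 0.1394]
eef_rot: [0.924, 0.382, -0.003, -0.003]
force: [-0.4, 0.6, -1.7]
width: 0.0003
grip_force: 0.0
```

step_arm:
  grip: [0,0,0,0,0,0,0,0]
  delta_pos:
    - [0,-0.03,0]
    - [0,-0.07,0]
    - [0,-0.11,0]
    - [0,-0.14,0]
    - [0,-0.17,0]
    - [0,-0.2,0]
    - [0,-0.22,0]
    - [0,-0.22,0]
  dr:
    - [0,0,0]
    - [0,0,0]
    - [0,0,0]
    - [0,0,0]
    - [0,0,0]
    - [0,0,0]
    - [0,0,0]
    - [0,0,0]

```text
time: 4.92
tcp_pos: [0.5633, -0.1174, 0.1452]
eef_rot: [0.924, 0.383, 0.0, -0.0]
force: [-0.1, -0.1, -0.3]
width: 0.0002
grip_force: 0.0
```

```bash
python3 to.py .516 -.070 .140; python3 bar.py
```

```text
t 4.92 tcp [ 0.5633 -0.1174  0.1452] F [-0.1 -0.1 -0.3] yawx 45.03 tilt [-0.      0.0001] w 0.0002 share [ 0.0003 -0.268   0.0206]
theta hist (array([ 0,  0,  0,  0, 20, 12, 24, 15,  0,  0,  0,  0,  0,  0,  0,  0,  0,
        0,  0]), array([-40, -32, -24, -16,  -8,   0,   8,  16,  24,  32,  40,  48,  56,
        64,  72,  80,  88,  96, 104, 112]))
can [ 0.5687 -0.1213]
0 [215. 181.]
20 [224. 176.]
40 [232. 174.]
60 [237. 175.]
80 [240. 179.]
100 [241. 186.]
tcp (np.float64(219.07172088931136), np.float64(193.61268418680086)) crop0 (np.float64(226.59538459790284), np.float64(190.32443150941407))
```

step_arm:
  grip: [0,0,0,0,0,0,0,0]
  delta_pos:
    - [0,-0.04,0]
    - [0,-0.08,0]
    - [0,-0.12,0]
    - [0,-0.16,0]
    - [0,-0.2,0]
    - [0,-0.24,0.01]
    - [0,-0.27,0.02]
    - [0,-0.27,0.02]
  dr:
    - [0,0,0]
    - [0,0,0]
    - [0,0,0]
    - [0,0,0]
    - [0,0,0]
    - [0,0,0]
    - [0,0,0]
    - [0,0,0]

```text
time: 5.63
tcp_pos: [0.5145, -0.0689, 0.1389]
eef_rot: [0.924, 0.383, -0.001, -0.001]
force: [-0.9, -0.2, -0.4]
width: 0.0001
grip_force: 0.0
```

```bash
python3 to.py .516 -.070 .087; python3 bar.py|head -2
```

```text
t 5.63 tcp [ 0.5145 -0.0689  0.1389] F [-0.9 -0.2 -0.4] yawx 45.05 tilt [-0.0019  0.001 ] w 0.0001 share [0.0011 0.0078 0.2076]
theta hist (array([ 0,  0,  0,  0,  0,  0,  0,  0,  0,  0, 35, 37,  0,  0,  0,  0,  0,
        0,  0]), array([-40, -32, -24, -16,  -8,   0,   8,  16,  24,  32,  40,  48,  56,
```

step_arm:
  grip: [0,0,0,0,0,0,0,0]
  delta_pos:
    - [0,0.012,0.025]
    - [0,0.012,0.05]
    - [0,0.012,0.075]
    - [0,0.012,0.1]
    - [0,0.012,0.125]
    - [0,0.012,0.15]
    - [0,0.012,0.17]
    - [0,0.012,0.17]
  dr:
    - [0,0,0]
    - [0,0,0]
    - [0,0,0]
    - [0,0,0]
    - [0,0,0]
    - [0,0,0]
    - [0,0,0]
    - [0,0,0]

```text
time: 6.35
tcp_pos: [0.5157, -0.0709, 0.0947]
eef_rot: [0.924, 0.383, -0.002, -0.003]
force: [-2.7, 2.8, -2.5]
width: 0.0001
grip_force: 2.0
```

```bash
python3 to.py .514 -.068 .08; python3 bar.py|head -3
```

```text
t 6.35 tcp [ 0.5157 -0.0709  0.0947] F [-2.7  2.8 -2.5] yawx 44.99 tilt [-0.0068  0.004 ] w 0.0001 share [ 0.0035 -0.0125  0.0588]
theta hist (array([ 0,  0,  0,  0,  0,  0,  3,  9, 13, 29, 23, 11, 14, 10,  7,  1,  0,
        0,  0]), array([-40, -32, -24, -16,  -8,   0,   8,  16,  24,  32,  40,  48,  56,
        64,  72,  80,  88,  96, 104, 112]))
```

Run:
```python
from h import *
p=np.load('scene_p.npy'); u,v=pix('scene',np.array([.54,-.09,.16])); u=int(u);v=int(v)
b=cv2.convertScaleAbs(p[v-36:v+36,u-48:u+48,::-1],alpha=1.8,beta=10); cv2.imwrite('pics/p2.png',cv2.resize(b,(640,480),interpolation=cv2.INTER_CUBIC)); print(u,v)
```

```text
230 182
```

View pics/p2.png

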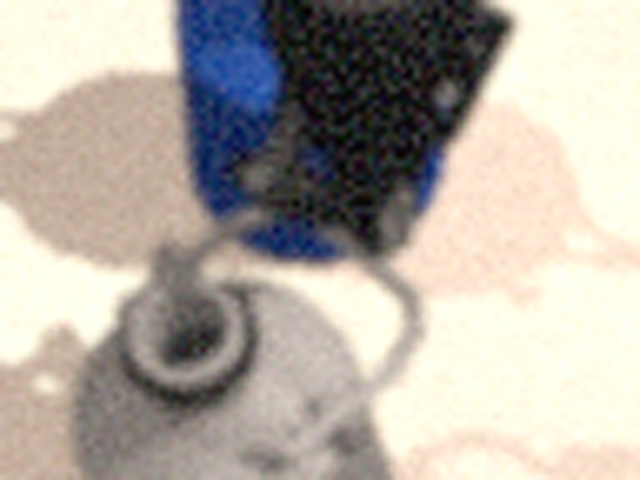

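step_arm:
  grip: [0,0,0,0,0,0,0,0]
  delta_pos:
    - [0,-0.02,-0.1]
    - [0,-0.02,-0.22]
    - [0,0.02,-0.22]
    - [0,0.04,-0.22]
    - [0,0.054,-0.22]
    - [0,0.054,-0.22]
    - [0,0.054,-0.22]
    - [0,0.054,-0.22]
  dr:
    - [0,0,0]
    - [0,0,0]
    - [0,0,0]
    - [0,0,0]
    - [0,0,0]
    - [0,0,0]
    - [0,0,0]
    - [0,0,0]

```text
time: 7.07
tcp_pos: [0.5271, -0.0818, 0.1511]
eef_rot: [0.924, 0.383, -0.001, -0.001]
force: [0.5, -0.6, -0.0]
width: 0.0001
grip_force: 0.0
```

```bash
python3 to.py .5255 -.080 .140; python3 bar.py|head -2
python3 - <<'E'
from h import *
w=cloud('scene').reshape(-1,3); w=w[np.isfinite(w[:,2])]; q=w-np.array([.568,-.1225,0]); X=q[:,0]*.7071-q[:,1]*.7071; Y=(q[:,0]+q[:,1])*.7071
m=(abs(Y)<.03)&(X<-.045)&(X>-.09)&(q[:,2]>.115)&(q[:,2]<.2)
print(np.c_[X,Y,q[:,2]][m][::3].round(3))
E
```

```text
t 7.07 tcp [ 0.5271 -0.0818  0.1511] F [ 0.5 -0.6 -0. ] yawx 44.98 tilt [-0.0022  0.0009] w 0.0001 share [ 0.0008 -0.0095  0.0444]
theta hist (array([ 0,  0,  0,  0,  0,  0,  0,  0,  4,  3,  1,  0,  0,  0,  0,  0,  0,
       55, 10]), array([-40, -32, -24, -16,  -8,   0,   8,  16,  24,  32,  40,  48,  56,
[[-0.069  0.009  0.199]
 [-0.057  0.01   0.199]
 [-0.053  0.011  0.2  ]
 [-0.062  0.012  0.192]
 [-0.053  0.011  0.196]
 [-0.046  0.008  0.196]
 [-0.052  0.012  0.194]]
```

Run:
```python
from h import *
o=[]
for n in('scene',):
    w=cloud(n).reshape(-1,3); w=w[np.isfinite(w[:,2])]; q=w-np.array([.568,-.122,.122]); X=q[:,0]*.7071-q[:,1]*.7071; Y=(q[:,0]+q[:,1])*.7071; Z=q[:,2]
    r=np.hypot(X,Z); m=(abs(Y)<.026)&(X<-.066)&(X>-.095)&(Z>-.045)&(Z<.02)
    print(n,m.sum(),'X',np.percentile(X[m],[10,50,90]).round(4),'z',np.percentile(w[m][:,2],[10,50,90]).round(4))
    p=np.load(n+'_p.npy'); u,v=pix(n,np.array([.54,-.09,.12])); u=int(u);v=int(v)
    b=cv2.convertScaleAbs(p[v-36:v+36,u-48:u+48,::-1],alpha=1.8,beta=10); cv2.imwrite('pics/p3.png',cv2.resize(b,(640,480),interpolation=cv2.INTER_CUBIC))
for a in(1.45,1.57,1.65,1.81): print(a, -80*np.sin(a),122+80*np.cos(a))
```

```text
scene 55 X [-0.0789 -0.0747 -0.0727] z [0.1015 0.1058 0.1089]
1.45 -79.41703928300709 131.64022154938934
1.57 -79.99997463454677 122.06370613685866
1.65 -79.74920227631351 115.6703288954613
1.81 -77.72215646578522 103.04567610522602
```

View pics/p3.png

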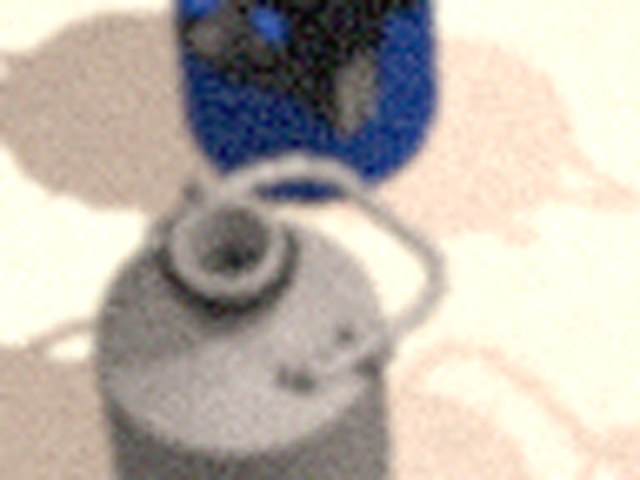

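step_arm:
  grip: [0,0,0,0,0,0,0,0]
  delta_pos:
    - [0,-0.04,0]
    - [0,-0.075,0.08]
    - [0,-0.075,0.16]
    - [0,-0.075,0.24]
    - [0,-0.075,0.25]
    - [0,-0.075,0.26]
    - [0,-0.075,0.27]
    - [0,-0.075,0.27]
  dr:
    - [0,0,0]
    - [0,0,0]
    - [0,0,0]
    - [0,0,0]
    - [0,0,0]
    - [0,0,0]
    - [0,0,0]
    - [0,0,0]

```text
time: 7.78
tcp_pos: [0.5151, -0.069, 0.0856]
eef_rot: [0.924, 0.383, 0.0, 0.0]
force: [0.7, -0.1, 0.3]
width: -0.0
grip_force: 0.0
```

step_arm:
  grip: [0,0,0,0,0,0,0,0]
  delta_pos:
    - [0,0,0.004]
    - [0,0,0.008]
    - [0,0,0.012]
    - [0,0,0.016]
    - [0,0,0.016]
    - [0,0,0.016]
    - [0,0,0.016]
    - [0,0,0.016]
  dr:
    - [0,0,0]
    - [0,0,0]
    - [0,0,0]
    - [0,0,0]
    - [0,0,0]
    - [0,0,0]
    - [0,0,0]
    - [0,0,0]

```text
time: 8.45
tcp_pos: [0.5146, -0.0689, 0.0809]
eef_rot: [0.924, 0.383, 0.0, 0.0]
force: [-0.5, -0.6, 0.7]
width: 0.0002
grip_force: 0.0
```

step_arm:
  grip: [0,0,0,0,0,0,0,0]
  delta_pos:
    - [0,0,0.004]
    - [0,0,0.008]
    - [0,0,0.012]
    - [0,0,0.016]
    - [0,0,0.02]
    - [0,0,0.024]
    - [0,0,0.024]
    - [0,0,0.024]
  dr:
    - [0,0,0]
    - [0,0,0]
    - [0,0,0]
    - [0,0,0]
    - [0,0,0]
    - [0,0,0]
    - [0,0,0]
    - [0,0,0]

```text
time: 9.12
tcp_pos: [0.5145, -0.0688, 0.0747]
eef_rot: [0.924, 0.383, -0.0, -0.0]
force: [-0.4, -0.6, 0.1]
width: 0.0001
grip_force: 0.0
```

step_arm:
  grip: [0,0,0,0,0,0,0,0]
  delta_pos:
    - [0,0,0.004]
    - [0,0,0.008]
    - [0,0,0.012]
    - [0,0,0.016]
    - [0,0,0.016]
    - [0,0,0.016]
    - [0,0,0.016]
    - [0,0,0.016]
  dr:
    - [0,0,0]
    - [0,0,0]
    - [0,0,0]
    - [0,0,0]
    - [0,0,0]
    - [0,0,0]
    - [0,0,0]
    - [0,0,0]

```text
time: 9.78
tcp_pos: [0.5146, -0.0688, 0.0708]
eef_rot: [0.924, 0.383, -0.0, -0.0]
force: [0.0, -1.6, 0.2]
width: -0.0004
grip_force: 0.0
```

```bash
python3 to.py .514 -.068 .08
python3 - <<'E'
from h import *
p,d=shot('scene'); w=cloud('scene').reshape(-1,3); w=w[np.isfinite(w[:,2])]; q=w-np.array([.568,-.122,0]); X=q[:,0]*.7071-q[:,1]*.7071; Y=(q[:,0]+q[:,1])*.7071; Z=q[:,2]
m=(abs(Y)<.03)&(X<-.062)&(X>-.095)&(Z>.085)&(Z<.15)
print(np.c_[X,Y,Z][m].round(3)[::2])
E
```

```text
t 9.78 tcp [ 0.5146 -0.0688  0.0708] F [ 0.  -1.6  0.2] yawx 44.99 tilt [-0.  0.] w -0.0004 share [ 0.0007 -0.0039 -0.0369]
[[-0.077  0.008  0.15 ]
 [-0.077  0.012  0.149]
 [-0.082  0.013  0.146]
 [-0.078  0.011  0.144]
 [-0.088  0.007  0.13 ]
 [-0.074  0.014  0.146]
 [-0.087  0.008  0.129]
 [-0.073  0.012  0.142]
 [-0.08   0.011  0.133]
 [-0.063  0.008  0.142]
 [-0.068  0.01   0.139]
 [-0.074  0.01   0.134]
 [-0.079  0.013  0.132]
 [-0.062  0.008  0.139]
 [-0.068  0.009  0.135]
 [-0.073  0.012  0.133]
 [-0.079  0.012  0.127]
 [-0.065  0.009  0.133]
 [-0.068  0.013  0.134]
 [-0.075  0.013  0.127]
 [-0.065  0.009  0.128]
 [-0.067  0.014  0.132]
 [-0.076  0.011  0.12 ]
 [-0.063  0.007  0.125]
 [-0.068  0.009  0.122]
 [-0.074  0.01   0.116]
 [-0.078  0.013  0.115]
 [-0.064  0.009  0.121]
 [-0.069  0.012  0.12 ]
 [-0.076  0.011  0.111]
 [-0.068  0.009  0.113]
 [-0.071  0.012  0.113]
 [-0.079  0.012  0.105]
 [-0.069  0.011  0.11 ]
 [-0.076  0.012  0.103]
 [-0.077  0.017  0.107]
 [-0.075  0.016  0.104]
 [-0.078  0.021  0.106]
 [-0.075  0.016  0.099]
 [-0.076  0.023  0.106]
 [-0.078  0.027  0.108]
 [-0.073  0.026  0.107]
 [-0.08   0.029  0.102]
 [-0.072  0.03   0.107]]
```

step_arm:
  grip: [0,0,0,0,0,0,0,0]
  delta_pos:
    - [0,0,0.003]
    - [0,0,0.006]
    - [0,0,0.009]
    - [0,0,0.012]
    - [0,0,0.012]
    - [0,0,0.012]
    - [0,0,0.012]
    - [0,0,0.012]
  dr:
    - [0,0,0]
    - [0,0,0]
    - [0,0,0]
    - [0,0,0]
    - [0,0,0]
    - [0,0,0]
    - [0,0,0]
    - [0,0,0]

```text
time: 10.5
tcp_pos: [0.5149, -0.069, 0.0701]
eef_rot: [0.924, 0.383, -0.0, 0.0]
force: [-7.1, 2.9, 15.7]
width: -0.0001
grip_force: 7.9
```

step_arm:
  grip: [0,0,0,30,85,85,85,85]
  delta_pos:
    - [0,0,-0.12]
    - [0,0,-0.24]
    - [0.1,-0.04,-0.3]
    - [0.25,-0.1,-0.3]
    - [0.4,-0.16,-0.3]
    - [0.55,-0.22,-0.3]
    - [0.7,-0.28,-0.3]
    - [0.802,-0.321,-0.3]
  dr:
    - [0,0,0]
    - [0,0,0]
    - [0,0,0]
    - [0,0,0]
    - [0,0,0]
    - [0,0,0]
    - [0,0,0]
    - [0,0,0]

```text
time: 11.17
tcp_pos: [0.6003, 0.133, 0.1427]
eef_rot: [0.924, 0.383, 0.0, -0.0]
force: [1.8, -0.4, -0.1]
width: 0.0605
grip_force: 0.0
```

step_arm:
  grip: [85,85,85,85,85,85,85,85]
  delta_pos:
    - [0,0,0]
    - [0,0,0.1]
    - [0,0,0.2]
    - [0,0,0.3]
    - [0,0,0.3]
    - [0,0,0.3]
    - [0,0,0.3]
    - [0,0,0.3]
  dr:
    - [0,0,0]
    - [0,0,0]
    - [0,0,0]
    - [0,0,0]
    - [0,0,0]
    - [0,0,0]
    - [0,0,0]
    - [0,0,0]

```text
time: 11.83
tcp_pos: [0.6014, 0.1295, 0.0702]
eef_rot: [0.924, 0.382, 0.002, 0.001]
force: [1.1, 0.3, 0.7]
width: 0.0853
grip_force: 0.0
```

```bash
python3 to.py .5995 .1295 -.037
python3 - <<'E'
from h import *
o=[]
for n in('scene','top'):
    p,d=shot(n); u,v=pix(n,np.array([.6,.13,.06])); u=int(u);v=int(v); o.append(cv2.resize(p[v-45:v+45,u-45:u+45,::-1],(400,400),interpolation=cv2.INTER_CUBIC))
cv2.imwrite('pics/cap1.png',cv2.convertScaleAbs(np.hstack(o),alpha=1.5))
w=cloud('scene').reshape(-1,3); w=w[np.isfinite(w[:,2])]; t=env.read_state()['tcp_pos']; q=w-t; Y=(q[:,0]-q[:,1])*.7071; X=(q[:,0]+q[:,1])*.7071
for z in np.arange(.04,.16,.01):
    k=(np.hypot(X,Y)<.07)&(w[:,2]>z)&(w[:,2]<z+.01)
    if k.sum(): print(round(z,3),k.sum(),'Y',Y[k].min().round(3),Y[k].max().round(3),'X',X[k].min().round(3),X[k].max().round(3))
E
```

```text
t 11.83 tcp [0.6014 0.1295 0.0702] F [1.1 0.3 0.7] yawx 44.98 tilt [0.0039 0.    ] w 0.0853 share [-0.0065 -0.0065  0.4288]
0.11 1 Y -0.043 -0.043 X 0.006 0.006
0.12 28 Y -0.047 0.057 X -0.007 0.013
0.13 33 Y -0.047 0.058 X -0.004 0.012
0.14 23 Y -0.046 0.058 X 0.002 0.013
0.15 14 Y -0.048 0.056 X 0.007 0.013
```

View pics/cap1.png

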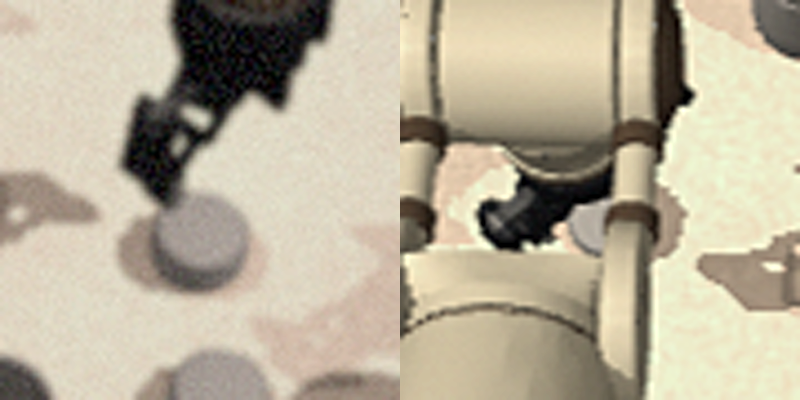

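step_arm:
  grip: [85,85,85,85,85,85,85,85]
  delta_pos:
    - [-0.006,-0.006,0.08]
    - [-0.006,-0.006,0.16]
    - [-0.006,-0.006,0.24]
    - [-0.006,-0.006,0.32]
    - [-0.006,-0.006,0.38]
    - [-0.006,-0.006,0.42]
    - [-0.006,-0.006,0.44]
    - [-0.006,-0.006,0.44]
  dr:
    - [0,0,0]
    - [0,0,0]
    - [0,0,0]
    - [0,0,0]
    - [0,0,0]
    - [0,0,0]
    - [0,0,0]
    - [0,0,0]

```text
time: 12.6
tcp_pos: [0.5973, 0.1296, -0.0426]
eef_rot: [0.924, 0.383, -0.0, -0.0]
force: [-0.5, 0.1, 0.4]
width: 0.0845
grip_force: 0.0
```

step_arm:
  grip: [50,50,50,50,50,50,50,50]
  delta_pos:
    - [0,0,0]
    - [0,0,0]
    - [0,0,0]
    - [0,0,0]
    - [0,0,0]
    - [0,0,0]
    - [0,0,0]
    - [0,0,0]
  dr:
    - [0,0,0]
    - [0,0,0]
    - [0,0,0]
    - [0,0,0]
    - [0,0,0]
    - [0,0,0]
    - [0,0,0]
    - [0,0,0]
  squeeze: 60

```text
time: 13.27
tcp_pos: [0.5994, 0.1298, -0.0402]
eef_rot: [0.924, 0.383, 0.002, 0.001]
force: [0.3, 0.4, 5.5]
width: 0.0569
grip_force: 67.9
```

step_arm:
  grip: [50,50,50,50,50,50,50,50]
  delta_pos:
    - [0,0,-0.02]
    - [0,0,-0.1]
    - [0,0,-0.22]
    - [0,0,-0.36]
    - [0,0,-0.5]
    - [0,0,-0.64]
    - [0,0,-0.76]
    - [0,0,-0.76]
  dr:
    - [0,0,0]
    - [0,0,0]
    - [0,0,0]
    - [0,0,0]
    - [0,0,0]
    - [0,0,0]
    - [0,0,0]
    - [0,0,0]

```text
time: 13.93
tcp_pos: [0.6021, 0.1298, 0.1564]
eef_rot: [0.924, 0.383, 0.006, 0.002]
force: [0.6, 0.5, -0.7]
width: 0.0567
grip_force: 64.3
```

step_arm:
  grip: [50,50,50,50,50,50,50,50]
  delta_pos:
    - [-0.1,0.08,0]
    - [-0.22,0.17,0]
    - [-0.34,0.26,0]
    - [-0.46,0.36,0]
    - [-0.58,0.45,0]
    - [-0.7,0.54,0]
    - [-0.802,0.625,0]
    - [-0.802,0.625,0]
  dr:
    - [0,0,0]
    - [0,0,0]
    - [0,0,0]
    - [0,0,0]
    - [0,0,0]
    - [0,0,0]
    - [0,0,0]
    - [0,0,0]

```text
time: 14.6
tcp_pos: [0.5651, -0.1284, 0.1475]
eef_rot: [0.925, 0.38, -0.001, 0.001]
force: [-0.5, 1.3, -0.8]
width: 0.0571
grip_force: 64.2
```

```bash
python3 to.py .568 -.1225 .13
python3 - <<'E'
from h import *
from scipy.optimize import least_squares
p,d=shot('scene'); u,v=pix('scene',np.array([.568,-.1225,.17])); u=int(u);v=int(v)
cv2.imwrite('pics/over.png',cv2.convertScaleAbs(cv2.resize(p[v-45:v+45,u-60:u+60,::-1],(800,600),interpolation=cv2.INTER_CUBIC),alpha=1.7))
print(u,v)
w=cloud('scene').reshape(-1,3); w=w[np.isfinite(w[:,2])]
q=w-np.array([.568,-.1225,0]); X=q[:,0]*.7071-q[:,1]*.7071; Y=(q[:,0]+q[:,1])*.7071; Z=q[:,2]
# cap side: facing camera, |X|<20mm
for z in np.arange(.16,.24,.005):
    k=(abs(X)<.018)&(abs(Y)<.05)&(Z>z)&(Z<z+.005)
    if k.sum(): print(round(z,3),k.sum(),np.hypot(X,Y)[k].min().round(3),np.hypot(X,Y)[k].max().round(3))
def circ(lo,hi,r,ex=None):
    k=(np.hypot(q[:,0],q[:,1])<.045)&(Z>lo)&(Z<hi); c=w[k]
    s=least_squares(lambda s:np.hypot(c[:,0]-s[0],c[:,1]-s[1])-r,[.568,-.1225],loss='soft_l1',f_scale=.001); print(lo,hi,k.sum(),s.x.round(4))
circ(.190,.215,.029); circ(.134,.145,.021)
k=(np.hypot(q[:,0],q[:,1])<.06)&(w[:,2]>.106)&(w[:,2]<.124); c=w[k]
print('cone',least_squares(lambda s:np.hypot(c[:,0]-s[0],c[:,1]-s[1])-(.056-(c[:,2]-.105)*1.4),[.57,-.12],loss='soft_l1',f_scale=.002).x.round(4))
k=(np.hypot(q[:,0],q[:,1])<.08)&(w[:,2]>.02)&(w[:,2]<.1); c=w[k]
print('body',least_squares(lambda s:np.hypot(c[:,0]-s[0],c[:,1]-s[1])-.056,[.57,-.12],loss='soft_l1',f_scale=.002).x.round(4))
E
```

```text
t 14.6 tcp [ 0.5651 -0.1284  0.1475] F [-0.5  1.3 -0.8] yawx 44.67 tilt [-0.0007 -0.0026] w 0.0571 share [ 0.025  -0.0086  0.0698]
216 189
0.16 23 0.017 0.022
0.165 1 0.02 0.02
0.185 4 0.022 0.026
0.19 13 0.022 0.026
0.195 13 0.023 0.029
0.2 13 0.023 0.027
0.205 13 0.022 0.028
0.21 51 0.007 0.026
0.215 148 0.001 0.025
0.22 6 0.004 0.019
0.19 0.215 233 [ 0.5664 -0.129 ]
0.134 0.145 57 [ 0.5724 -0.1254]
cone [ 0.5691 -0.1222]
body [ 0.568  -0.1229]
```

View pics/over.png

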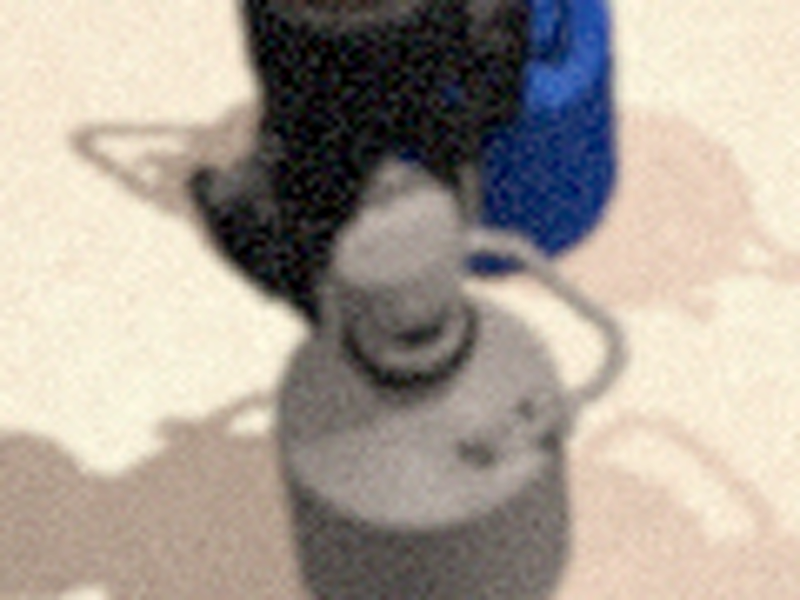

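step_arm:
  grip: [50,50,50,50,50,50,50,50]
  delta_pos:
    - [0,0,0]
    - [0,0,0]
    - [0,0,0.02]
    - [0,0,0.04]
    - [0,0,0.06]
    - [0,0,0.06]
    - [0,0,0.06]
    - [0,0,0.06]
  dr:
    - [0,0,0]
    - [0,0,0]
    - [0,0,0]
    - [0,0,0]
    - [0,0,0]
    - [0,0,0]
    - [0,0,0]
    - [0,0,0]

```text
time: 15.32
tcp_pos: [0.5662, -0.1224, 0.1327]
eef_rot: [0.924, 0.383, -0.0, -0.0]
force: [0.2, -0.2, -1.9]
width: 0.0568
grip_force: 64.3
```

```bash
python3 to.py .568 -.122 .12
python3 - <<'E'
from h import *
from scipy.optimize import least_squares
p,d=shot('scene')
w=cloud('scene').reshape(-1,3); w=w[np.isfinite(w[:,2])]
q=w-np.array([.568,-.1225,0]); X=q[:,0]*.7071-q[:,1]*.7071; Y=(q[:,0]+q[:,1])*.7071; Z=q[:,2]
k=(abs(X)<.018)&(np.hypot(X,Y)<.035)&(Y>.018)&(Z>.172)&(Z<.195); c=w[k]
def f(c,rf,m): print(m,len(c),least_squares(lambda s:np.hypot(c[:,0]-s[0],c[:,1]-s[1])-rf(c),[.568,-.1225],loss='soft_l1',f_scale=.001).x.round(4))
f(c,lambda c:.029,'cap side')
k=(np.hypot(X,Y)<.03)&(Z>.19)&(Z<.215); print('top z',np.percentile(Z[k],[50,80,95]).round(4))
k=(np.hypot(X,Y)<.06)&(Z>.106)&(Z<.124)&(X>-.01)&(abs(Y)<.04); f(w[k],lambda c:.056-(c[:,2]-.105)*1.4,'cone')
k=(np.hypot(X,Y)<.08)&(Z>.02)&(Z<.1); f(w[k],lambda c:.056,'body')
E
```

```text
t 15.32 tcp [ 0.5662 -0.1224  0.1327] F [ 0.2 -0.2 -1.9] yawx 45.01 tilt [-0.0001  0.    ] w 0.0568 share [0.0061 0.0039 0.0509]
cap side 59 [ 0.5674 -0.1223]
top z [0.2015 0.2035 0.2052]
cone 374 [ 0.5682 -0.1231]
body 665 [ 0.568 -0.123]
```

step_arm:
  grip: [50,50,50,50,50,50,50,50]
  delta_pos:
    - [0,0.003,0.015]
    - [0,0.003,0.03]
    - [0,0.003,0.045]
    - [0,0.003,0.06]
    - [0,0.003,0.072]
    - [0,0.003,0.08]
    - [0,0.003,0.084]
    - [0,0.003,0.084]
  dr:
    - [0,0,0]
    - [0,0,0]
    - [0,0,0]
    - [0,0,0]
    - [0,0,0]
    - [0,0,0]
    - [0,0,0]
    - [0,0,0]

```text
time: 16.03
tcp_pos: [0.5665, -0.1231, 0.1115]
eef_rot: [0.924, 0.383, -0.0, -0.0]
force: [-0.9, -0.3, -0.8]
width: 0.057
grip_force: 64.3
```

step_arm:
  grip: [50,50,50,50,50,50,50,50]
  delta_pos:
    - [0,0,0.004]
    - [0,0,0.008]
    - [0,0,0.012]
    - [0,0,0.016]
    - [0,0,0.02]
    - [0,0,0.02]
    - [0,0,0.02]
    - [0,0,0.02]
  dr:
    - [0,0,0]
    - [0,0,0]
    - [0,0,0]
    - [0,0,0]
    - [0,0,0]
    - [0,0,0]
    - [0,0,0]
    - [0,0,0]

```text
time: 16.7
tcp_pos: [0.5671, -0.1232, 0.1073]
eef_rot: [0.924, 0.383, 0.0, 0.0]
force: [-0.5, 0.8, 4.1]
width: 0.0565
grip_force: 64.6
```

step_arm:
  grip: [50,50,50,50,50,50,50,50]
  delta_pos:
    - [0,0,0.002]
    - [0,0,0.004]
    - [0,0,0.006]
    - [0,0,0.008]
    - [0,0,0.01]
    - [0,0,0.012]
    - [0,0,0.012]
    - [0,0,0.012]
  dr:
    - [0,0,0]
    - [0,0,0]
    - [0,0,0]
    - [0,0,0]
    - [0,0,0]
    - [0,0,0]
    - [0,0,0]
    - [0,0,0]

```text
time: 17.37
tcp_pos: [0.5662, -0.123, 0.1028]
eef_rot: [0.924, 0.383, -0.0, -0.0]
force: [0.2, 0.3, -2.9]
width: 0.0565
grip_force: 64.2
```

step_arm:
  grip: [50,50,50,50,50,50,50,50]
  delta_pos:
    - [0,0,0.002]
    - [0,0,0.004]
    - [0,0,0.006]
    - [0,0,0.008]
    - [0,0,0.008]
    - [0,0,0.008]
    - [0,0,0.008]
    - [0,0,0.008]
  dr:
    - [0,0,0]
    - [0,0,0]
    - [0,0,0]
    - [0,0,0]
    - [0,0,0]
    - [0,0,0]
    - [0,0,0]
    - [0,0,0]

```text
time: 18.03
tcp_pos: [0.5666, -0.1231, 0.1017]
eef_rot: [0.924, 0.383, -0.0, -0.0]
force: [-0.6, 0.5, -2.7]
width: 0.057
grip_force: 64.2
```

step_arm:
  grip: [50,50,50,50,50,50,50,50]
  delta_pos:
    - [0,0,0.002]
    - [0,0,0.004]
    - [0,0,0.006]
    - [0,0,0.008]
    - [0,0,0.008]
    - [0,0,0.008]
    - [0,0,0.008]
    - [0,0,0.008]
  dr:
    - [0,0,0]
    - [0,0,0]
    - [0,0,0]
    - [0,0,0]
    - [0,0,0]
    - [0,0,0]
    - [0,0,0]
    - [0,0,0]

```text
time: 18.7
tcp_pos: [0.5671, -0.1233, 0.1008]
eef_rot: [0.924, 0.383, 0.0, 0.0]
force: [-2.9, 0.2, 6.5]
width: 0.0569
grip_force: 64.9
```

step_arm:
  grip: [50,50,50,50,50,50,50,50]
  delta_pos:
    - [0,0,0.001]
    - [0,0,0.002]
    - [0,0,0.003]
    - [0,0,0.003]
    - [0,0,0.003]
    - [0,0,0.003]
    - [0,0,0.003]
    - [0,0,0.003]
  dr:
    - [0,0,0]
    - [0,0,0]
    - [0,0,0]
    - [0,0,0]
    - [0,0,0]
    - [0,0,0]
    - [0,0,0]
    - [0,0,0]

```text
time: 19.37
tcp_pos: [0.5671, -0.1233, 0.1008]
eef_rot: [0.924, 0.383, 0.0, 0.0]
force: [-4.7, 2.1, 9.1]
width: 0.0564
grip_force: 65.4
```

```bash
python3 to.py .568 -.122 .12
python3 - <<'E'
from h import *
p,d=shot('scene'); u,v=pix('scene',np.array([.56,-.11,.13])); u=int(u);v=int(v)
cv2.imwrite('pics/fin.png',cv2.convertScaleAbs(cv2.resize(p[v-45:v+45,u-60:u+60,::-1],(800,600),interpolation=cv2.INTER_CUBIC),alpha=1.7))
w=cloud('scene').reshape(-1,3); w=w[np.isfinite(w[:,2])]
q=w-np.array([.568,-.1225,0]); X=q[:,0]*.7071-q[:,1]*.7071; Y=(q[:,0]+q[:,1])*.7071; Z=q[:,2]
k=(np.hypot(X,Y)<.024)&(Z>.155)&(Z<.19); print('top z',np.percentile(Z[k],[20,50,80,95]).round(4))
m=(abs(Y)<.026)&(X<-.066)&(X>-.095)&(Z>.08)&(Z<.14); print('bar',m.sum(),np.percentile(X[m],50).round(4),np.percentile(Z[m],[10,50,90]).round(4))
F=[]
for i in range(5): env.read_camera('top'); F.append(env.read_state()['force'][2].round(1))
print(F)
E
```

```text
t 19.37 tcp [ 0.5671 -0.1233  0.1008] F [-4.7  2.1  9.1] yawx 45.0 tilt [ 0.0008 -0.0006] w 0.0564 share [ 0.0062 -0.001  -0.0769]
top z [0.1686 0.1703 0.1717 0.1735]
bar 56 -0.0754 [0.1022 0.1061 0.1081]
[np.float64(8.6), np.float64(9.6), np.float64(8.9), np.float64(10.3), np.float64(8.6)]
```

View pics/fin.png

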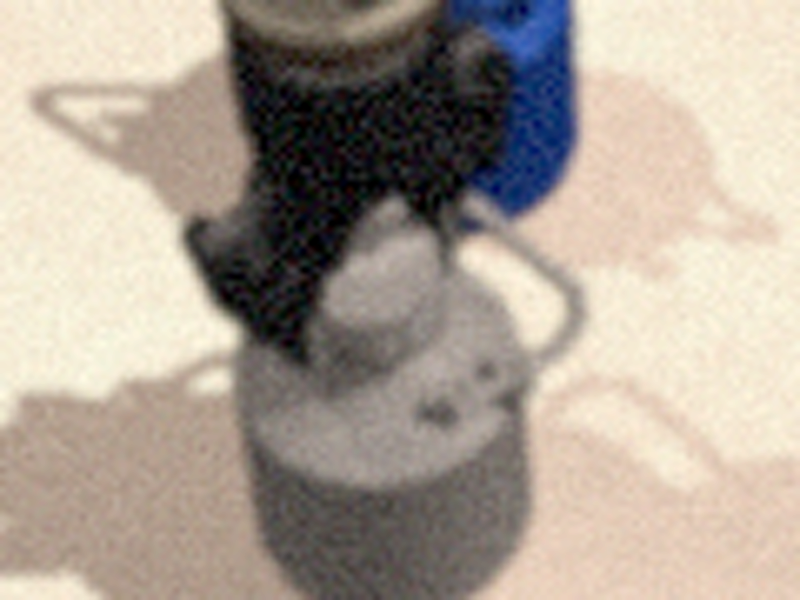

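step_arm:
  grip: [50,50,50,50,50,50,50,50]
  delta_pos:
    - [0,0,0.001]
    - [0,0,0.001]
    - [0,0,0.001]
    - [0,0,0.001]
    - [0,0,0.001]
    - [0,0,0.001]
    - [0,0,0.001]
    - [0,0,0.001]
  dr:
    - [0,0,0]
    - [0,0,0]
    - [0,0,0]
    - [0,0,0]
    - [0,0,0]
    - [0,0,0]
    - [0,0,0]
    - [0,0,0]

```text
time: 20.33
tcp_pos: [0.5671, -0.1233, 0.1008]
eef_rot: [0.924, 0.383, 0.0, 0.0]
force: [-6.4, 1.7, 10.1]
width: 0.057
grip_force: 65.6
```

```bash
python3 -c "
from h import *
s=env.read_state(); print(s['force'],s['tcp_pos'])
print(env.hand_in() if 8<s['force'][2]<15 else 'no')"
```

```text
[-6.43937238  1.71511944 10.07000852] [ 0.56712651 -0.12333374  0.10078722]
the job is handed in; nothing more can be done
None
```

I handed the job in at about 20 s: the handle is folded home in its clips, and the cap is snapped on and hard on the rim. The gripper is still holding it there with about 10 N; the pitcher, tamper and cups were not re-measured afterwards, but the arm kept clear of them.

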